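Unlock and prime a new syrup pump

ROBOT

A 6-joint arm with a two-finger parallel gripper is mounted at the origin on a cart in front of the work surface, level with it; the furniture and walls round the work are solid. World frame = base frame: x ahead of the robot, y to its left, z up, the work surface at z = 0. Lengths are in mm, angles in degrees, forces in N, time in s.
With the tool pointing down it reaches from about 300 to 850 mm from the base axis. Payload 4.2 kg.
Tool frame: the origin (TCP) lies midway between the tips of the shut fingers; the grasp point (between the pads) lies 19 mm behind it; z points along the fingers, y is the line along which they close (so a half turn about z gives the same grasp; the last joint's range is limited). The gripper opens to 91 mm and grips with 3 to 60 N. Pads are 32 mm wide; open, the fingers measure 118 mm over their backs; the gripper's body (76 mm by 178 mm) begins 60 mm behind the grasp point.
Start: joints at [-73.224, 18.312, 89.639, -0, 72.044, -1.146], TCP at [176.945, -547.114, 213.976] pointing down, gripper open.
Joint ranges: [-177.97, 177.97], [-48.28, 115.42], [12.27, 149.76], [-77.06, 257.06], [2.81, 150.46], [-146.56, 146.56]. Speed limits (degrees/s): [147.25, 147.25, 180, 180, 180, 180].

INTERFACE

Orientations are given as [roll, pitch, yaw] about the fixed x, y, z axes, in that order (R = Rz(yaw) Ry(pitch) Rx(roll)).
In Python, from workcell import env gives the robot as it stands.
- The arm moves only by the tool hand_motion, called after "Request:" as name(argument=value, ...), one argument or row to a line, values as JSON. Schema: {"type":"object","properties":{"motion":{"type":"array","items":{"type":"object","properties":{"x":{"type":"number"},"y":{"type":"number"},"z":{"type":"number"},"ax":{"type":"number"},"ay":{"type":"number"},"az":{"type":"number"}},"additionalProperties":false},"minItems":1,"maxItems":8},"finger_gap":{"type":"number"},"grip_force":{"type":"number"},"only":{"type":"string"},"quiet":{"type":"boolean"},"lines":{"type":"string"}},"required":["motion"],"additionalProperties":false}. motion is a list of rows, 1 to 8 of them, each an object with the fields x, y, z (the shift in m), ax, ay, az (a rotation vector in units of 5 degrees); a field left out counts as zero; each row shifts and turns the commanded pose from where the row before left it, along the tool's axes as they then stand; what a row does not reach is not made up. A row lasts 1/10 s, in which the tool goes at most 50 mm and 8.59 degrees, less where a joint would pass 70% of its speed; a pose out of reach is approached as far as the arm can. finger_gap is the finger opening in mm, set as the call begins (left out keeps the last). The fingers move at their own pace and stop on an object; grip_force is the grip in N (left out, the last holds). Time passes only in rows, so rows that do not move let the fingers close. The tool returns the time, the measured TCP pose, the force, the opening and the grip force at its end. only (a regular expression) keeps the lines of the reply that match it, lines (a string "A,B") keeps lines A to B, and quiet returns only ok. Input that does not fit is refused with a message, and nothing moves.
- env.state(): the state, without advancing time (a new reading comes with each control period).
- env.grab_frame(name): name is "scene" or "top" or "wrist"; returns the picture (420x560x3 uint8, blue, green, red); there is no depth.
- env.camera_model(name): a dict with "fx", "fy", "cx", "cy" (pixels), "D" ([k1, k2, p1, p2, k3] as OpenCV has them; the pictures are not rectified), "T" (4x4, takes a point from camera to world coordinates). Camera axes: x right, y up, looking along -z (the intrinsics and any distortion apply to the point x, -y, -z); pixel columns grow to the right and rows downward; lengths in mm; the calibration is good to about 2 mm. A picture is of the moment at which its call begins: read the wrist's pose just before it. camera_model takes no time and is no camera call; for the wrist camera it gives the pose at the moment of the call.
- env.job_done(): hands the job in; it is judged then, once.
The state is a dict: "time_s": time; "qpos": joint angles; "qvel": joint speeds; "effort": joint torques, N m; "ee_pos": TCP position; "ee_rot": TCP orientation; "force": force on the tool from outside, world axes, zero at the start; "torque": the same for the moment, N m; "gripper_width": finger opening in mm; "gripper_force": force on a finger pad.
Only numpy, scipy, OpenCV 4.12 (cv2) and the standard library are available. Lean on these libraries where they do the work, as an engineer would, in place of code of your own. Each camera call takes 0.05 s, during which the arm holds its last target. There are 200 camera calls.

TASK

The round syrup bottle is new and its pump is still locked down: turn the pump head anticlockwise, as seen from above it, until it comes free and springs up, then prime the pump by pressing the head fully down and letting it rise fully again, two strokes at least. Bottom the pump by feel and do not lean hard on it; leave the square bottle's pump alone and the mug and the teaspoon where they are.

Things in the scene. Friction and masses are not known exactly. Their poses are not given: they have to be found in the camera images.
- round_dispenser: Steel stand (base 140 x 112 x 6 mm) fixed to the worktop with a round amber bottle, 72 mm across, and a black pump. Origin: under the base's centre; -x is the front, towards the robot. The bottle leans to -x by 0.52 rad (30 degrees); its axis passes 35 mm behind the origin at 34 mm height and rises along (-0.497, 0, 0.868).
- lock_collar (a point): On the round pump's axis, top of the fixed ribbed collar (40 mm across, 20 high; not to be gripped); z up the leaning axis. Inside, a lug under a ledge locks the head down until it is turned 1.6 to 2.1 rad anticlockwise from its start (varies, not visible); a hard end stop follows about 0.3 rad on. Turned back more than 0.3 rad from that stop, the head would be blocked half way down.
- head_mid (a point): On the round pump's axis, where to grip: middle of the pump head, a black block 46 mm long in x, 34 wide in y with flat ribbed sides, 20 high, 1 mm above the collar when down. z: up the leaning axis; x: to the spout. Grip it across y, the fingers along -z. Turn it about +z (right-hand rule): under 0.3 N m. One grip turns at most 1.5 rad: let go, turn back half a turn, grip again.
- pad_top (a point): Centre of the flat push pad (40 x 28 mm) on top of the round bottle's pump head, 15.5 mm above head_mid; axes as there. The unlocked head stays down while the fingers hold it and springs up 18 mm when let go, in a few tenths of a second; while still locked it stays down when let go.
- press_pad: The push pad itself, a plate 5.5 mm thick on the round bottle's pump head; origin at the centre of its underside, axes as for head_mid. The fingers must never press on it with more than 80 N.
- spout_tip (a point): Tip of the round bottle's spout, 66 mm from the pump's axis and 30.5 mm below the pad's top; it turns and rises with the head. At the start it points to the back or to the left of the bottle, once unlocked roughly to the front.
- pump_rise (a joint): How far the round bottle's pump head stands above its lowest place, m: 0 to 0.001 locked down or pressed home, 0.018 fully up. It moves along the leaning axis. A spring pushes it up with 5 N when up, 12 N when fully down, where it meets a rigid stop. Press slowly (0.02 to 0.04 m/s) with a force stop of 14 to 16 N; unlocked, it can be pressed as often as wanted.
- square_dispenser: The same stand with a square amber bottle (62 mm across) in use: its pump stands up, spout to the front. Origin, axes and lean as for round_dispenser; its pad top lies 18 mm farther up its axis than that of the locked round pump. It stands left or right of the round one, origins at least 150 mm apart. To be left alone.
- square_pump (a joint): How far the square bottle's pump is pressed down, m: 0 up (as it should stay), 0.018 fully down.
- mug: White mug with a faint blue pattern, 87 mm across, 96 mm high, with a handle, standing loose on the worktop under the square bottle's spout. Origin: on its underside, near the middle. To be left standing.
- teaspoon: Teaspoon, 130 x 26 x 11 mm, lying loose on the worktop in front of the round bottle. Origin: its middle, underside. To be left lying.

How it is judged (in metres and radians):
On the way, in this order (a step that is already met when the one before it is completed fails the run):
1. the round bottle's pump head is unlocked and has sprung up (value of joint pump_rise above 0.0155 m), for 0.2 s.
2. first stroke: the head is pressed fully down (value of joint pump_rise below 0.003 m), for 0.1 s.
3. the head has risen fully again (value of joint pump_rise above 0.0155 m), for 0.1 s.
4. second stroke: the head is pressed fully down (value of joint pump_rise below 0.003 m), for 0.1 s.
At the end, for the whole second after the job is handed in: After two full strokes the round bottle's pump head stands free and fully up (pump_rise over 15.5 mm) and still, the square bottle's pump is up (pressed less than 4 mm), and the mug stands and the teaspoon lies within 30 mm of where they were, the mug upright (value of joint pump_rise above 0.0155 m and velocity of joint pump_rise below 0.01 m/s and value of joint square_pump below 0.004 m and distance of each of mug, teaspoon from where it was at the start of the episode below 0.03 m and angle between mug's own z axis and vertical below 0.2 rad); the robot touches nothing.
It fails at once if the fingers press on the push pad with more than 80 N (contact force between the fingers and press_pad above 80 N).
It fails at once if the square bottle's pump is pressed by 4 mm or more (value of joint square_pump above 0.004 m).
It fails at once if the mug is moved by 30 mm or tipped (distance of mug from where it was at the start of the episode above 0.03 m or angle between mug's own z axis and vertical above 0.2 rad).
It fails at once if the teaspoon is moved by 30 mm (distance of teaspoon from where it was at the start of the episode above 0.03 m).
It also fails if it takes over 58 s, if anything falls off the work surface, if the arm or the gripper's body presses on something with over 40 N, if the wrist force passes 120 N, or if a joint passes its speed limit or range.

## Working session

There is one attempt and no reset: what is moved stays moved. The work goes in short steps, Python scripts to look and compute and a tool call to move; the robot and the scene stay as the last step left them, time stands still between calls to the robot, and variables do not carry over. Pictures are saved under pics/ and viewed, at most 10 in all, crops included, and the job is handed in when it is done.

```bash
ls; mkdir -p pics
```

Run:
```python
from workcell import env
import cv2
for n in("scene","top"):
    cv2.imwrite(f"pics/{n}0.png",env.grab_frame(n)); m=env.camera_model(n); print(n,m)
print(env.state())
```

```text
pics
workcell.py
scene {'fx': 512.7728918794026, 'fy': 512.7728918794026, 'cx': 278.77916895414603, 'cy': 212.65693349616083, 'D': array([-0.13834499,  0.        ,  0.        ,  0.        ,  0.        ]), 'T': array([[ 8.47196882e-01,  4.03580127e-01, -3.45514870e-01,
         2.51216519e+02],
       [-5.31240713e-01,  6.35702949e-01, -5.60058092e-01,
        -4.40079785e+02],
       [-6.38349376e-03,  6.58031034e-01,  7.52963750e-01,
         8.47873775e+02],
       [ 0.00000000e+00,  0.00000000e+00,  0.00000000e+00,
         1.00000000e+00]])}
top {'fx': 533.4653924010726, 'fy': 533.4653924010726, 'cx': 273.17166727876634, 'cy': 208.71570466884782, 'D': array([-0.01411456,  0.        ,  0.        ,  0.        ,  0.        ]), 'T': array([[-1.28659323e-02,  9.92398150e-01, -1.22394360e-01,
         4.35861530e+02],
       [-9.99917208e-01, -1.27431086e-02,  1.78627237e-03,
         8.50550085e+01],
       [ 2.13008782e-04,  1.22407208e-01,  9.92479939e-01,
         1.04679479e+03],
       [ 0.00000000e+00,  0.00000000e+00,  0.00000000e+00,
         1.00000000e+00]])}
{'time_s': 0.1, 'qpos': array([-7.32245954e+01,  1.83474650e+01,  8.96998194e+01,  2.29694838e-04,
        7.20437137e+01, -1.14544841e+00]), 'qvel': array([-0.04591799, -0.11223847, -0.0435265 ,  0.02688196,  0.00733022,
       -0.06239567]), 'effort': array([ 9.01786971e-04, -4.13331985e+01, -2.32509702e+01,  7.29536475e-02,
        4.22155182e-02, -6.79448476e-05]), 'ee_pos': array([ 176.80431767, -546.66486114,  213.20676446]), 'ee_rot': array([-1.79909024e+02, -2.03744984e-03,  1.79207804e+01]), 'force': array([0.83112438, 1.10332956, 0.15203353]), 'torque': array([ 0.04440465,  0.00257695, -0.02272215]), 'gripper_force': 0.0, 'gripper_width': 91.37764550841435}
```
View pics/scene0.png

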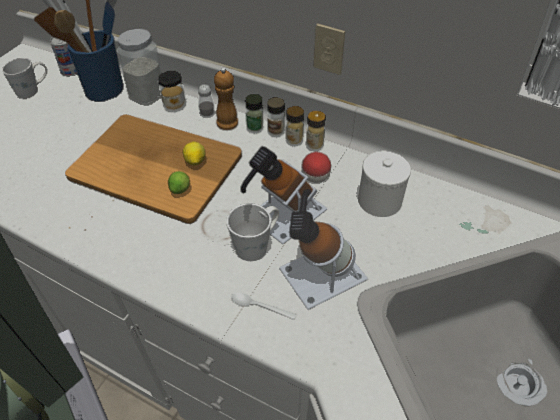

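View pics/top0.png

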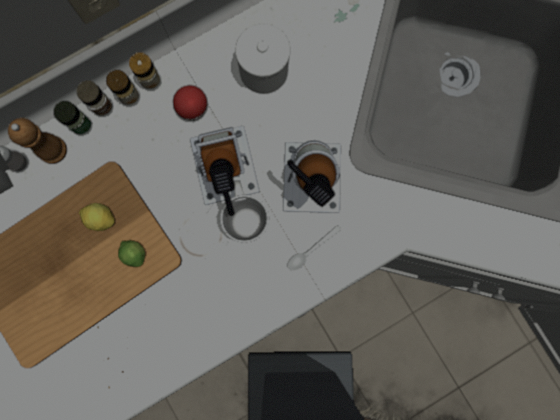

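The scene view shows the round bottle at about (320,245) with its base at (323,275). In the top view its base is at about (312,177), the head at (318,190) and the spout tip at (291,163). The square bottle is to the left with the mug at (243,220). I'll enlarge both to pick points.

Run:
```python
import cv2,numpy as np
a=cv2.imread("pics/top0.png")[130:230,265:360]; b=cv2.imread("pics/scene0.png")[185:310,270:375]
a=cv2.resize(a,(400,421),interpolation=2); b=cv2.resize(b,(400,476),interpolation=2)  # top 4.2105x ; scene 3.8095x
c=np.zeros((476,800,3),np.uint8); c[:421,:400]=a; c[:,400:]=b
c=np.clip(c*1.3,0,255).astype(np.uint8)
cv2.imwrite("pics/crop1.png",c)
```

View pics/crop1.png

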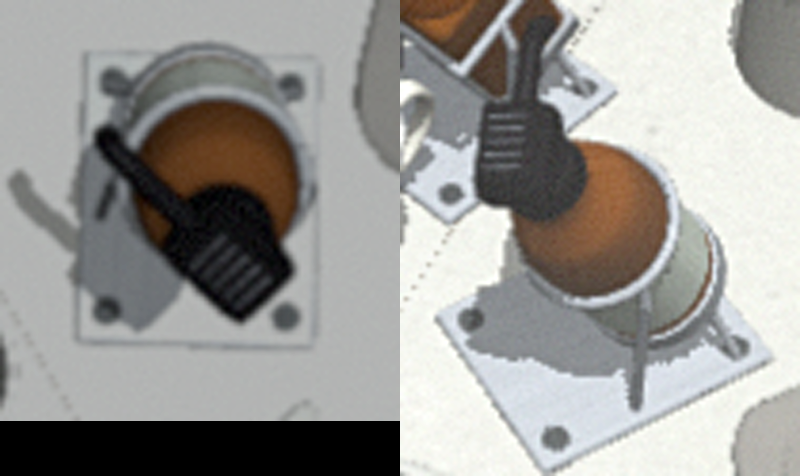

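The corners, pad and spout tip can be picked out in the crop. Next I'll fit base pose, axial height and spin jointly.

Create geo.py:
```python
import numpy as np,cv2
from scipy.spatial.transform import Rotation as Ro
from workcell import env
def proj(n,P,m=None):
    m=m or env.camera_model(n); T=np.linalg.inv(m["T"]); F=np.diag([1.,-1,-1])
    R=F@T[:3,:3]; t=F@T[:3,3]
    K=np.array([[m["fx"],0,m["cx"]],[0,m["fy"],m["cy"]],[0,0,1]])
    return cv2.projectPoints(np.atleast_2d(P).astype(float),cv2.Rodrigues(R)[0],t,K,np.array(m["D"]))[0][:,0]
A0=np.array([-.497,0,.868])
def geom(p):  # x,y,yaw,s(pad top dist along axis),phi -> points
    B=Ro.from_euler('z',p[2]); o=np.array([p[0],p[1],0])
    c=[o+B.apply(v) for v in ([70,56,6],[70,-56,6],[-70,-56,6],[-70,56,6])]
    L=Ro.from_euler('y',-0.52)
    H=B*L*Ro.from_euler('z',p[4])
    foot=o+B.apply([35,0,34]); pad=foot+p[3]*H.apply([0,0,1])
    return c,pad,pad+H.apply([66,0,-30.5]),H
```

Run:
```python
from geo import *
from scipy.optimize import least_squares
t=lambda u,v:(u/4.2105+265-.38,v/4.21+130-.38)
s=lambda u,v:((u-400)/3.8095+270-.37,v/3.808+185-.37)
top=np.array([t(82,52),t(319,57),t(315,349),t(77,341),t(240,268),t(103,133)])
sc=np.array([s(436,318),s(545,473),s(773,358),s(505,143),s(545,20)])
mt,ms=env.camera_model("top"),env.camera_model("scene")
def f(p):
    c,pad,tip,H=geom(p)
    a=proj("top",c+[pad,tip],mt)-top
    b=proj("scene",[c[3],c[2],c[1],pad,tip],ms)-sc
    return np.r_[a.ravel(),b.ravel()]
for ph in(1.5,2.3,3):
    r=least_squares(f,[430,0,0,200,ph],loss='soft_l1'); print(r.cost,r.x); 
print(f(r.x).reshape(-1,2).round(1).tolist()); c,pad,tip,H=geom(r.x); print(pad,tip,H.as_matrix())
np.save("fit.npy",r.x)
```

```text
4.454070548933984 [ 626.95963645    5.42801169   12.53046858  198.84817539 -545.76422473]
4.4540705489271275 [ 6.26959636e+02  5.42801356e+00 -3.59020278e-02  1.98848179e+02
 -1.16934737e+01]
4.454070548933888 [ 626.95963639    5.42801119    6.24728326  198.84817563 -558.33059535]
[[0.4, -0.3], [0.2, -0.3], [0.6, 0.0], [0.1, 0.6], [-1.0, 0.1], [0.3, 0.1], [-1.1, -0.7], [0.1, 0.7], [0.4, -0.6], [0.2, -2.6], [-0.0, 1.1]]
[563.19704316   7.71820261 206.56426066] [616.93968532  56.38930026 201.16957185] [[ 0.58481157 -0.64142314 -0.49655994]
 [ 0.74568289  0.66606226  0.01783518]
 [ 0.31929994 -0.38070647  0.86781918]]
```

Add to geo.py:
```python
def target(h,k=0.,p=None):  # TCP h mm above pad top along axis; tool y = -head y, then k deg turned on about tool z
    c,pad,tip,H=geom(np.load("fit.npy") if p is None else p)
    M=H.as_matrix(); z=-M[:,2]; y=-M[:,1]
    R=Ro.from_matrix(np.c_[np.cross(y,z),y,z])*Ro.from_euler('z',k,degrees=True)
    return pad+h*M[:,2],R
def delta(h,k=0.,p=None):
    P,R=target(h,k,p); s=env.state()
    Rc=Ro.from_euler('xyz',s["ee_rot"],degrees=True)
    print("t",round(s["time_s"],2),"d_tool",Rc.inv().apply(P-s["ee_pos"]).round(2),"rotvec",np.rad2deg((Rc.inv()*R).as_rotvec()).round(2),"q",s["qpos"].round(0))
```

```bash
python3 -c "
from geo import *
delta(90)"
```

```text
t 0.1 d_tool [ 496.2  -423.98  -70.77] rotvec [-17.37  24.66 -29.37] q [-73.  18.  90.   0.  72.  -1.]
```

Careful with the scale: shifts go in m and turns go in units of 5 degrees. That gives: 35 mm is 0.035, -30 mm is -0.03.

Request:
hand_motion(
  motion=[
    {"z": -0.02},
    {"x": 0.03,"y": -0.025,"z": -0.01},
    {"x": 0.035,"y": -0.03,"z": -0.01},
    {"x": 0.035,"y": -0.03,"z": -0.01},
    {"x": 0.035,"y": -0.03,"z": -0.01},
    {"x": 0.035,"y": -0.03,"z": -0.005},
    {"x": 0.035,"y": -0.03},
    {"x": 0.035,"y": -0.03},
  ],
)

```text
time_s: 0.9
ee_pos: [342.7, -276.4, 279.0]
ee_rot: [180.0, -0.0, 17.9]
force: [0.6, -0.5, -0.7]
gripper_width: 90.9
gripper_force: 0.0
```

Request:
hand_motion(
  motion=[
    {"x": 0.035,"y": -0.03},
    {"x": 0.035,"y": -0.03},
    {"x": 0.035,"y": -0.03},
    {"x": 0.035,"y": -0.03},
    {"x": 0.03,"y": -0.028},
    {"x": 0.03,"y": -0.028},
    {"x": 0.03,"y": -0.028},
    {},
  ],
)

```text
time_s: 1.7
ee_pos: [499.9, -9.6, 278.1]
ee_rot: [-179.9, -0.0, 18.2]
force: [-0.6, -1.2, 0.1]
gripper_width: 91.3
gripper_force: 0.0
```

Request:
hand_motion(
  motion=[
    {"ax": -0.68,"ay": 0.98,"az": -1.18},
    {"ax": -0.68,"ay": 0.98,"az": -1.18},
    {"ax": -0.68,"ay": 0.98,"az": -1.18},
    {"ax": -0.68,"ay": 0.98,"az": -1.18},
    {"ax": -0.68,"ay": 0.98,"az": -1.18},
    {},
  ],
)

```text
time_s: 2.3
ee_pos: [493.9, -14.1, 276.5]
ee_rot: [156.9, -18.3, 51.8]
force: [0.3, -0.2, -0.0]
gripper_width: 90.5
gripper_force: 0.0
```

```bash
python3 -c "
from geo import *
delta(90)"
```

```text
t 2.3 d_tool [34.5   3.39  4.48] rotvec [-0.51  0.31  0.03] q [ -4.  -5. 114.   1.  42.  38.]
```

Scaled: 17 mm is 0.017, 2.2 mm is 0.0022, -0.5 degrees is -0.1.

Request:
hand_motion(
  motion=[
    {"x": 0.017,"y": 0.0017,"z": 0.0022,"ax": -0.1,"ay": 0.06},
    {"x": 0.017,"y": 0.0017,"z": 0.0022},
    {},
  ],
)

```text
time_s: 2.6
ee_pos: [524.6, 10.1, 288.5]
ee_rot: [156.1, -18.8, 52.0]
force: [0.4, 0.0, 0.1]
gripper_width: 91.3
gripper_force: 0.0
```

Run:
```python
from geo import *
delta(90)
m=env.camera_model("wrist"); im=env.grab_frame("wrist"); np.save("wm.npy",m,allow_pickle=True)
cv2.imwrite("pics/w0.png",im)
p=np.load("fit.npy")
c,pad,tip,H=geom(p)
print(proj("wrist",[pad,tip],m),m)
P=[pad+H.apply([a,b,0]) for a,b in((20,14),(20,-14),(-20,-14),(-20,14))]
for q in np.r_[proj("wrist",P,m),proj("wrist",[pad,tip],m)]: cv2.circle(im,tuple(int(v) for v in q.round()),2,(0,0,255),-1)
cv2.imwrite("pics/w0a.png",im)
```

```text
t 2.6 d_tool [-5.38 -4.82  0.25] rotvec [ 0.2  -0.24  0.03] q [  1.  -3. 111.  -2.  42.  44.]
[[275.28858261 221.62494508]
 [275.51214151 131.92862402]] {'fx': 354.8157398850678, 'fy': 354.8157398850678, 'cx': 283.33661348395, 'cy': 209.03988424658, 'D': array([0.01352205, 0.        , 0.        , 0.        , 0.        ]), 'T': array([[ 6.39824992e-01,  6.97270943e-01, -3.23167466e-01,
         4.85365486e+02],
       [-6.65517469e-01,  7.12994361e-01,  2.20738624e-01,
         7.10232475e+01],
       [ 3.84331210e-01,  7.38395060e-02,  9.20237604e-01,
         4.61934859e+02],
       [ 0.00000000e+00,  0.00000000e+00,  0.00000000e+00,
         1.00000000e+00]])}
```

View pics/w0a.png

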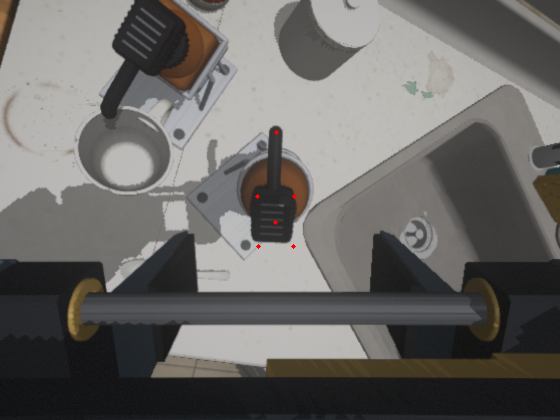

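The wrist view shows the round head with its pad at about (272,217) and the spout tip at (276,131). The prediction is about 4 px low, so I'll enlarge the crop and refit.

Run:
```python
import cv2,numpy as np
a=cv2.imread("pics/w0.png")[120:255,235:315]; s=cv2.imread("pics/scene0.png")[185:245,285:335]
c=np.zeros((600,800,3),np.uint8)
a=cv2.resize(a,None,fx=4.4,fy=4.4,interpolation=2); s=cv2.resize(s,None,fx=8,fy=8,interpolation=2)
c[:a.shape[0],:a.shape[1]]=a; c[:480,400:]=s
cv2.imwrite("pics/crop2.png",np.clip(c*1.8,0,255).astype(np.uint8))
```

```text
(no output)
```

View pics/crop2.png

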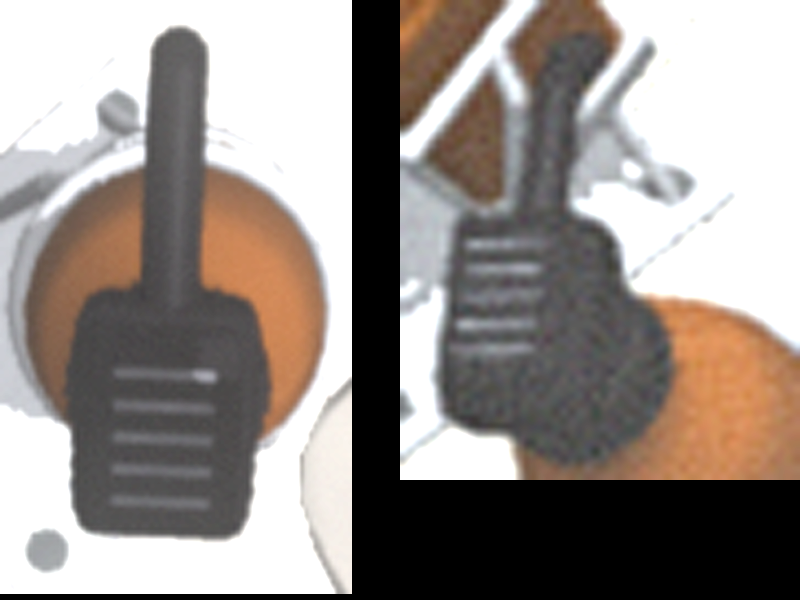

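Run:
```python
from geo import *
from scipy.optimize import least_squares
t=lambda u,v:(u/4.2105+265-.38,v/4.21+130-.38)
s=lambda u,v:((u-400)/3.8095+270-.37,v/3.808+185-.37)
top=np.array([t(82,52),t(319,57),t(315,349),t(77,341),t(240,268),t(103,133)])
sc=np.array([s(436,318),s(545,473),s(773,358),(296.8,221.7),s(545,20)])
w=np.array([(271.8,219.4),(275.3,130.5)])
mt,ms,mw=env.camera_model("top"),env.camera_model("scene"),np.load("wm.npy",allow_pickle=True).item()
def f(p):
    c,pad,tip,H=geom(p)
    a=proj("top",c+[pad,tip],mt)-top
    b=proj("scene",[c[3],c[2],c[1],pad,tip],ms)-sc
    d=proj("wrist",[pad,tip],mw)-w
    a[5]*=.5;b[4]*=.5;d[1,1]*=.5
    a*=1.9;b*=1.5;d*=.75   # px -> about mm
    return np.r_[a.ravel(),b.ravel(),d.ravel()]
r=least_squares(f,np.load("fit.npy"),loss='soft_l1'); J=r.jac; print(r.x, r.x[4]+4*np.pi,np.sqrt(np.diag(np.linalg.inv(J.T@J))))
print(f(r.x).reshape(-1,2).round(1).tolist()); print(geom(r.x)[1],geom(np.load("fit.npy"))[1])
np.save("fit.npy",r.x)
delta(60); delta(-12)
```

```text
[ 626.71636115    5.82187434    6.245855    197.60601523 -558.33250576] -545.766135146374 [0.53611545 0.48349802 0.00593272 2.15271476 0.01520049]
[[0.4, -0.5], [0.0, -0.2], [0.6, 0.3], [-0.3, 1.3], [-2.7, -0.1], [0.1, -0.1], [-1.9, -1.3], [-0.3, 0.9], [0.2, -0.9], [0.9, -2.9], [0.1, 1.0], [2.2, 1.1], [-0.1, 0.4]]
[563.57387878   8.18009792 205.48629004] [563.19704316   7.71820261 206.56426066]
t 2.65 d_tool [-4.04 -4.63 31.22] rotvec [ 0.11 -0.2   0.24] q [  1.  -3. 111.  -2.  42.  44.]
t 2.65 d_tool [ -4.3   -4.77 103.21] rotvec [ 0.11 -0.2   0.24] q [  1.  -3. 111.  -2.  42.  44.]
```

Request:
hand_motion(
  motion=[
    {"x": -0.004,"y": -0.0046,"az": 0.04},
    {},
    {"z": 0.02},
    {"z": 0.02},
    {"z": 0.02},
    {},
  ],
  finger_gap=70,
)

```text
time_s: 3.25
ee_pos: [545.9, 8.2, 229.3]
ee_rot: [156.4, -18.6, 51.7]
force: [-1.0, -0.7, -0.3]
gripper_width: 69.9
gripper_force: 0.0
```

```bash
python3 -c "
from geo import *
delta(-20)"
```

```text
t 3.25 d_tool [ 2.71  2.37 49.43] rotvec [-0.1   0.01  0.04] q [  0.   2. 115.  -2.  33.  44.]
```

Request:
hand_motion(
  motion=[
    {"x": 0.0027,"y": 0.0023,"z": 0.009},
    {"z": 0.01},
    {"z": 0.01},
    {"z": 0.01},
    {"z": 0.01},
    {},
    {},
  ],
)

```text
time_s: 3.95
ee_pos: [574.8, 8.4, 191.3]
ee_rot: [156.2, -18.8, 51.9]
force: [0.4, 0.7, 0.1]
gripper_width: 70.1
gripper_force: 0.0
```

```bash
python3 -c "
from geo import *
delta(-20);m=env.camera_model('wrist')
cv2.imwrite('pics/w1.png',env.grab_frame('wrist'))"
```

```text
t 3.95 d_tool [-2.23 -1.62  2.07] rotvec [ 0.11 -0.22  0.08] q [  0.   7. 116.  -3.  27.  44.]
```

View pics/w1.png

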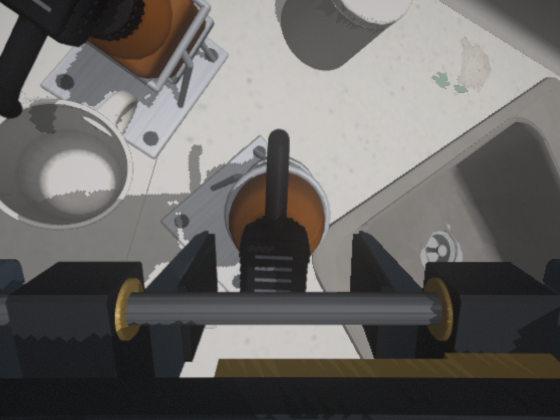

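The head sits between the fingers, at about column 275 with the fingers at 210 and 355. Correcting a little, then closing.

Scaled: -2 mm is -0.002, -1.6 mm is -0.0016.

Request:
hand_motion(
  motion=[
    {"x": -0.002,"y": -0.0016,"z": 0.0015},
    {},
  ],
)

```text
time_s: 4.2
ee_pos: [572.9, 8.0, 189.0]
ee_rot: [156.2, -18.8, 51.9]
force: [0.3, 0.3, -0.5]
gripper_width: 70.1
gripper_force: 0.0
```

Request:
hand_motion(
  motion=[
    {},
    {},
    {},
    {},
    {},
    {},
  ],
  finger_gap=20,
  grip_force=20,
)

```text
time_s: 4.8
ee_pos: [570.8, 9.3, 187.5]
ee_rot: [156.5, -18.8, 51.7]
force: [-6.4, 6.5, 2.4]
gripper_width: 33.4
gripper_force: 20.0
```

```bash
python3 -c "
from geo import *
delta(-20); s=env.state(); print(s['force'],s['torque'])"
```

```text
t 4.8 d_tool [0.66 2.94 0.78] rotvec [-0.19 -0.11 -0.02] q [  0.   7. 116.  -2.  27.  44.]
[-6.36093886  6.52643248  2.39575964] [1.16285305 1.15726481 0.60050702]
```

Create fr.py:
```python
from geo import *
s=env.state(); Rc=Ro.from_euler('xyz',s["ee_rot"],degrees=True)
print("F_tool",Rc.inv().apply(s["force"]).round(1),"M_tool",Rc.inv().apply(s["torque"]).round(2)); delta(-20)
```

```text
(no output)
```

Request:
hand_motion(
  motion=[
    {"y": -0.0015},
    {"y": -0.0015},
    {},
  ],
)

```text
time_s: 5.1
ee_pos: [570.7, 9.7, 187.5]
ee_rot: [156.2, -18.8, 51.9]
force: [-4.3, -1.3, 1.2]
gripper_width: 33.6
gripper_force: 20.0
```

```bash
python3 fr.py
```

```text
F_tool [-3.1 -1.4 -3.1] M_tool [ 0.19 -0.94  0.05]
t 5.1 d_tool [0.46 3.32 0.89] rotvec [ 0.09 -0.16  0.1 ] q [  1.   7. 117.  -3.  27.  45.]
```

Scaled: -5 degrees is -1.

Request:
hand_motion(
  motion=[
    {"az": -0.8},
    {"az": -1},
    {"az": -1},
    {"az": -1},
    {"az": -1},
  ],
  grip_force=25,
)

```text
time_s: 5.6
ee_pos: [570.4, 10.0, 187.3]
ee_rot: [151.1, -7.9, 74.1]
force: [-6.9, 0.5, 2.2]
gripper_width: 33.4
gripper_force: 25.0
```

```bash
python3 fr.py
```

```text
F_tool [-1.1 -4.8 -5.4] M_tool [ 0.78 -0.29  0.1 ]
t 5.6 d_tool [-1.13  3.58  0.83] rotvec [ 0.06 -0.15 24.24] q [  1.   7. 117.  -3.  27.  21.]
```

Request:
hand_motion(
  motion=[
    {"az": -1},
    {"az": -1},
    {"az": -1},
    {"az": -1},
  ],
)

```text
time_s: 6.0
ee_pos: [570.1, 10.1, 187.1]
ee_rot: [150.2, 2.0, 91.5]
force: [-5.3, 1.2, 1.9]
gripper_width: 33.8
gripper_force: 25.0
```

```bash
python3 fr.py
```

```text
F_tool [ 1.3 -3.7 -4.3] M_tool [0.97 0.11 0.07]
t 6.0 d_tool [-2.41  3.36  0.8 ] rotvec [ 4.000e-02 -1.300e-01  4.424e+01] q [  1.   7. 117.  -3.  27.   1.]
```

Scaled: -5 degrees is -1.

Request:
hand_motion(
  motion=[
    {"az": -1},
    {"az": -1},
    {"az": -1},
    {"az": -1},
  ],
)

```text
time_s: 6.4
ee_pos: [569.8, 10.1, 186.9]
ee_rot: [152.3, 11.7, 109.2]
force: [-7.2, 0.6, 2.2]
gripper_width: 33.4
gripper_force: 25.0
```

```bash
python3 fr.py
```

```text
F_tool [ 2.4 -4.6 -5.5] M_tool [ 0.92  0.53 -0.  ]
t 6.4 d_tool [-3.57  2.69  0.78] rotvec [ 2.000e-02 -1.200e-01  6.424e+01] q [  1.   7. 117.  -3.  27. -19.]
```

Request:
hand_motion(
  motion=[
    {"az": -1},
    {"az": -1},
    {"az": -1},
    {"az": -1},
  ],
)

```text
time_s: 6.8
ee_pos: [569.5, 10.0, 186.7]
ee_rot: [157.6, 20.2, 128.0]
force: [-7.6, 0.1, 2.7]
gripper_width: 33.5
gripper_force: 25.0
```

```bash
python3 fr.py
```

```text
F_tool [ 3.5 -3.9 -6.1] M_tool [0.83 0.81 0.15]
t 6.8 d_tool [-4.41  1.62  0.77] rotvec [-0.   -0.11 84.25] q [  1.   7. 117.  -3.  27. -39.]
```

Request:
hand_motion(
  motion=[
    {"az": -0.8},
    {"az": -0.8},
    {"az": -0.8},
  ],
)

```text
time_s: 7.1
ee_pos: [569.3, 9.9, 186.7]
ee_rot: [162.2, 24.3, 140.1]
force: [-8.0, -1.1, 3.3]
gripper_width: 33.5
gripper_force: 25.0
```

```bash
python3 fr.py
```

```text
F_tool [ 3.6 -4.  -6.8] M_tool [0.73 0.93 0.06]
t 7.1 d_tool [-4.72  0.87  0.85] rotvec [-1.000e-02 -1.000e-01  9.621e+01] q [  1.   7. 117.  -3.  27. -51.]
```

Request:
hand_motion(
  motion=[
    {"az": -0.6},
    {"az": -0.6},
    {"az": -0.6},
  ],
)

```text
time_s: 7.4
ee_pos: [569.1, 9.8, 186.8]
ee_rot: [166.4, 26.7, 149.7]
force: [-10.1, -0.7, 5.5]
gripper_width: 33.9
gripper_force: 25.0
```

```bash
python3 fr.py
```

```text
F_tool [ 5.  -3.5 -9.7] M_tool [0.75 1.2  0.12]
t 7.4 d_tool [-4.83  0.27  1.07] rotvec [-2.0000e-02 -9.0000e-02  1.0518e+02] q [  1.   7. 117.  -3.  27. -60.]
```

Request:
hand_motion(
  motion=[
    {"az": -0.6},
    {"az": -0.6},
  ],
)

```text
time_s: 7.6
ee_pos: [569.0, 9.7, 186.9]
ee_rot: [169.4, 28.0, 156.3]
force: [-10.2, -2.3, 7.1]
gripper_width: 33.6
gripper_force: 25.0
```

```bash
python3 fr.py
```

```text
F_tool [  4.1  -4.3 -11.2] M_tool [0.73 1.23 0.13]
t 7.6 d_tool [-4.86 -0.14  1.2 ] rotvec [-2.0000e-02 -9.0000e-02  1.1119e+02] q [  1.   7. 117.  -3.  27. -66.]
```

Scaled: -3 degrees is -0.6.

Request:
hand_motion(
  motion=[
    {"az": -0.6},
    {"az": -0.4},
  ],
)

```text
time_s: 7.8
ee_pos: [569.0, 9.6, 186.9]
ee_rot: [172.1, 28.8, 161.9]
force: [-11.2, -1.6, 5.6]
gripper_width: 33.6
gripper_force: 25.0
```

```bash
python3 fr.py
```

```text
F_tool [  6.2  -3.6 -10.4] M_tool [0.72 1.34 0.08]
t 7.8 d_tool [-4.85 -0.5   1.21] rotvec [-2.0000e-02 -8.0000e-02  1.1617e+02] q [  1.   7. 117.  -3.  27. -71.]
```

Request:
hand_motion(
  motion=[
    {"az": -0.4},
    {"az": -0.4},
  ],
)

```text
time_s: 8.0
ee_pos: [569.0, 9.6, 186.9]
ee_rot: [174.3, 29.3, 166.4]
force: [-10.7, -2.4, 5.7]
gripper_width: 33.8
gripper_force: 25.0
```

```bash
python3 fr.py
```

```text
F_tool [  5.8  -3.8 -10.2] M_tool [0.6  1.34 0.11]
t 8.0 d_tool [-4.81 -0.78  1.22] rotvec [-2.0000e-02 -8.0000e-02  1.2015e+02] q [  1.   7. 117.  -3.  27. -75.]
```

Scaled: -2 degrees is -0.4.

Request:
hand_motion(
  motion=[
    {"az": -0.4},
    {"az": -0.4},
  ],
)

```text
time_s: 8.2
ee_pos: [568.9, 9.5, 186.9]
ee_rot: [176.6, 29.6, 171.0]
force: [-11.3, -2.8, 6.4]
gripper_width: 33.9
gripper_force: 25.0
```

```bash
python3 fr.py
```

```text
F_tool [  6.2  -3.9 -11.1] M_tool [0.57 1.45 0.09]
t 8.2 d_tool [-4.79 -1.06  1.2 ] rotvec [-3.0000e-02 -8.0000e-02  1.2415e+02] q [  1.   7. 117.  -3.  27. -79.]
```

Request:
hand_motion(
  motion=[
    {"az": -0.4},
  ],
)

```text
time_s: 8.3
ee_pos: [569.0, 9.5, 186.9]
ee_rot: [177.7, 29.7, 173.3]
force: [-10.7, -2.7, 6.6]
gripper_width: 33.4
gripper_force: 25.0
```

```bash
python3 fr.py
```

```text
F_tool [  5.7  -3.5 -11. ] M_tool [0.58 1.44 0.11]
t 8.3 d_tool [-4.71 -1.18  1.22] rotvec [-3.0000e-02 -8.0000e-02  1.2615e+02] q [  1.   7. 117.  -3.  27. -81.]
```

Request:
hand_motion(
  motion=[
    {"az": -0.4},
    {},
  ],
)

```text
time_s: 8.5
ee_pos: [568.9, 9.5, 186.9]
ee_rot: [178.7, 29.7, 175.4]
force: [-11.3, -2.5, 6.7]
gripper_width: 33.7
gripper_force: 25.1
```

```bash
python3 fr.py
```

```text
F_tool [  6.3  -3.1 -11.4] M_tool [0.56 1.44 0.48]
t 8.5 d_tool [-4.72 -1.31  1.22] rotvec [-3.00e-02 -9.00e-02  1.28e+02] q [  1.   7. 117.  -3.  27. -83.]
```

End stop felt (Mz 0.48). Backing off slightly and releasing.

Request:
hand_motion(
  motion=[
    {"az": 0.4},
  ],
)

```text
time_s: 8.6
ee_pos: [568.9, 9.5, 186.9]
ee_rot: [177.6, 29.7, 173.2]
force: [-11.0, -1.5, 6.5]
gripper_width: 33.6
gripper_force: 25.0
```

```bash
python3 fr.py
```

```text
F_tool [  6.2  -2.3 -11. ] M_tool [ 0.37  1.46 -0.01]
t 8.6 d_tool [-4.75 -1.15  1.22] rotvec [-3.0000e-02 -8.0000e-02  1.2601e+02] q [  1.   7. 117.  -3.  27. -81.]
```

Request:
hand_motion(
  motion=[
    {},
    {},
    {},
    {},
    {},
    {},
    {},
  ],
  finger_gap=75,
)

```text
time_s: 9.3
ee_pos: [571.5, 10.0, 187.9]
ee_rot: [177.6, 30.0, 173.2]
force: [0.3, 0.9, -0.0]
gripper_width: 75.5
gripper_force: 0.0
```

Request:
hand_motion(
  motion=[
    {"z": -0.015},
    {"z": -0.02},
    {"z": -0.025},
    {"z": -0.025},
    {},
  ],
)

```text
time_s: 9.8
ee_pos: [529.7, 11.5, 265.1]
ee_rot: [177.5, 30.4, 173.2]
force: [0.7, -0.0, -0.2]
gripper_width: 74.9
gripper_force: 0.0
```

Run:
```python
from geo import *
delta(-20)
im=env.grab_frame("scene"); w=env.grab_frame("wrist")
c=np.zeros((420,800,3),np.uint8); c[:,:380]=cv2.resize(im[185:310,270:375],(380,420),interpolation=2)
c[:,380:]=w[:,80:500]
cv2.imwrite("pics/up.png",c)
```

```text
t 9.8 d_tool [ 0.98 -2.33 88.62] rotvec [  0.8    0.18 126.08] q [  1.  -2. 113.  -2.  38. -82.]
```

View pics/up.png

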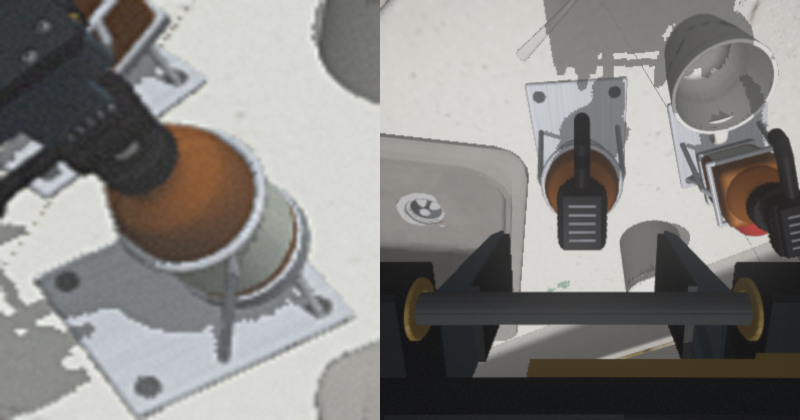

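The head has sprung up and the spout is to the front. In the wrist view the head is at (581,215), centred between the fingers at 500 and 665. Next I'll shut the fingers and centre them over the pad.

Request:
hand_motion(
  motion=[
    {"x": 0.004,"y": -0.0012,"ax": 0.16,"ay": 0.04},
    {},
    {},
    {},
    {},
    {},
    {},
    {},
  ],
  finger_gap=0,
  grip_force=20,
)

```text
time_s: 10.7
ee_pos: [525.4, 10.6, 259.5]
ee_rot: [178.4, 29.8, 173.2]
force: [-0.3, 1.2, 0.0]
gripper_width: 14.1
gripper_force: 0.0
```

Request:
hand_motion(
  motion=[
    {"z": 0.015},
    {"z": 0.015},
    {"z": 0.01},
    {},
    {},
  ],
)

```text
time_s: 11.2
ee_pos: [545.3, 9.4, 224.9]
ee_rot: [178.4, 29.8, 173.2]
force: [0.1, -0.7, 0.9]
gripper_width: 0.6
gripper_force: 0.0
```

```bash
python3 fr.py
```

```text
F_tool [-0.6 -0.6 -0.7] M_tool [-0.04  0.24  0.05]
t 11.2 d_tool [-6.27  0.42 45.93] rotvec [ -0.32   0.78 126.08] q [  1.   2. 116.  -4.  33. -79.]
```

Scaled: -3 mm is -0.003, 3 mm is 0.003, 0.5 degrees is 0.1.

Request:
hand_motion(
  motion=[
    {"x": -0.003,"y": 0.0012,"ay": 0.1},
    {"z": 0.003},
    {"z": 0.003},
    {},
    {},
  ],
)

```text
time_s: 11.7
ee_pos: [550.7, 10.1, 220.9]
ee_rot: [178.4, 29.3, 173.3]
force: [-0.2, -0.7, 0.3]
gripper_width: 0.3
gripper_force: 0.0
```

```bash
python3 fr.py
```

```text
F_tool [-0.1 -0.8 -0.3] M_tool [-0.06  0.16 -0.03]
t 11.7 d_tool [-3.99 -0.74 39.76] rotvec [ -0.89   0.5  126.07] q [  1.   3. 115.  -4.  33. -79.]
```

Request:
hand_motion(
  motion=[
    {"z": 0.002},
    {"z": 0.002},
    {"z": 0.002},
  ],
)

```text
time_s: 12.0
ee_pos: [553.8, 10.0, 215.7]
ee_rot: [178.4, 29.3, 173.2]
force: [-0.0, -0.3, -0.1]
gripper_width: 0.6
gripper_force: 0.0
```

```bash
python3 fr.py
```

```text
F_tool [ 0.1 -0.3  0.1] M_tool [-0.06  0.18  0.05]
t 12.0 d_tool [-3.82 -0.76 33.69] rotvec [ -0.87   0.5  126.07] q [  1.   4. 115.  -4.  32. -79.]
```

Request:
hand_motion(
  motion=[
    {"z": 0.002},
    {"z": 0.002},
  ],
)

```text
time_s: 12.2
ee_pos: [555.9, 9.8, 212.6]
ee_rot: [178.4, 29.3, 173.2]
force: [-4.7, 0.7, 4.7]
gripper_width: 0.3
gripper_force: 2.7
```

```bash
python3 fr.py
```

```text
F_tool [ 1.8  0.3 -6.4] M_tool [-0.04  0.27  0.05]
t 12.2 d_tool [-3.5  -0.79 30.03] rotvec [ -0.83   0.52 126.07] q [  1.   4. 115.  -4.  32. -79.]
```

Request:
hand_motion(
  motion=[
    {"z": 0.002},
    {"z": 0.002},
  ],
)

```text
time_s: 12.4
ee_pos: [557.8, 9.7, 209.2]
ee_rot: [178.4, 29.3, 173.2]
force: [-4.1, 0.6, 5.6]
gripper_width: 0.2
gripper_force: 3.5
```

```bash
python3 fr.py; python3 -c "
from geo import *
cv2.imwrite('pics/w3.png',env.grab_frame('wrist'))"
```

```text
F_tool [ 0.9  0.3 -6.9] M_tool [-0.16  0.27  0.02]
t 12.4 d_tool [-3.44 -0.81 26.14] rotvec [ -0.81   0.52 126.07] q [  1.   4. 115.  -4.  31. -79.]
```

Request:
hand_motion(
  motion=[
    {"z": 0.002},
    {"z": 0.002},
    {"z": 0.002},
    {"z": 0.002},
  ],
)

```text
time_s: 12.85
ee_pos: [561.7, 9.6, 202.5]
ee_rot: [178.4, 29.3, 173.2]
force: [-6.0, 1.4, 8.4]
gripper_width: 0.4
gripper_force: 5.0
```

```bash
python3 fr.py
```

```text
F_tool [  1.2   0.9 -10.3] M_tool [-0.18  0.39  0.01]
t 12.85 d_tool [-3.37 -0.87 18.39] rotvec [ -0.8    0.52 126.07] q [  1.   5. 116.  -4.  30. -79.]
```

Scaled: 1 mm is 0.001.

Request:
hand_motion(
  motion=[
    {"z": 0.001},
    {"z": 0.001},
  ],
)

```text
time_s: 13.05
ee_pos: [562.6, 9.6, 200.9]
ee_rot: [178.4, 29.3, 173.2]
force: [-6.2, 1.0, 8.4]
gripper_width: 0.3
gripper_force: 5.3
```

```bash
python3 fr.py
```

```text
F_tool [  1.4   0.6 -10.4] M_tool [-0.16  0.47  0.08]
t 13.05 d_tool [-3.37 -0.92 16.52] rotvec [ -0.79   0.52 126.07] q [  1.   5. 116.  -5.  30. -79.]
```

Request:
hand_motion(
  motion=[
    {"z": 0.001},
    {"z": 0.001},
  ],
)

```text
time_s: 13.25
ee_pos: [563.5, 9.5, 199.2]
ee_rot: [178.4, 29.3, 173.2]
force: [-6.1, 0.8, 9.5]
gripper_width: 0.3
gripper_force: 5.7
```

```bash
python3 fr.py
```

```text
F_tool [  0.7   0.4 -11.3] M_tool [-0.18  0.53  0.04]
t 13.25 d_tool [-3.37 -0.9  14.62] rotvec [ -0.79   0.52 126.07] q [  1.   5. 116.  -5.  30. -79.]
```

Request:
hand_motion(
  motion=[
    {"z": 0.0007},
    {},
  ],
)

```text
time_s: 13.45
ee_pos: [563.9, 9.5, 198.7]
ee_rot: [178.4, 29.3, 173.2]
force: [-6.1, 0.5, 9.5]
gripper_width: 0.6
gripper_force: 5.5
```

```bash
python3 fr.py
```

```text
F_tool [  0.7   0.1 -11.3] M_tool [-0.18  0.44  0.04]
t 13.45 d_tool [-3.36 -0.91 13.93] rotvec [ -0.79   0.52 126.07] q [  1.   5. 116.  -5.  29. -79.]
```

Request:
hand_motion(
  motion=[
    {"z": 0.0007},
    {},
  ],
)

```text
time_s: 13.65
ee_pos: [564.0, 9.5, 198.4]
ee_rot: [178.4, 29.3, 173.2]
force: [-8.9, 1.0, 11.4]
gripper_width: 0.6
gripper_force: 7.3
```

```bash
python3 fr.py
```

```text
F_tool [  2.2   0.4 -14.4] M_tool [-0.18  0.56  0.08]
t 13.65 d_tool [-3.3  -0.92 13.66] rotvec [ -0.78   0.52 126.06] q [  1.   6. 116.  -5.  29. -79.]
```

Scaled: 0.5 mm is 0.0005.

Request:
hand_motion(
  motion=[
    {"z": 0.0005},
    {},
  ],
)

```text
time_s: 13.85
ee_pos: [564.1, 9.5, 198.4]
ee_rot: [178.4, 29.4, 173.2]
force: [-12.6, 1.2, 14.8]
gripper_width: 0.4
gripper_force: 9.3
```

```bash
python3 fr.py
```

```text
F_tool [  3.8   0.3 -19.2] M_tool [-0.18  0.78  0.06]
t 13.85 d_tool [-3.25 -0.94 13.59] rotvec [ -0.76   0.53 126.06] q [  1.   6. 116.  -5.  29. -79.]
```

Bottomed: travel is about 18 mm and the force climbs at a stalled depth. Letting it rise, then second stroke.

Scaled: -3 mm is -0.003, -6 mm is -0.006.

Request:
hand_motion(
  motion=[
    {"z": -0.003},
    {"z": -0.005},
    {"z": -0.006},
    {"z": -0.006},
    {"z": -0.006},
    {},
    {},
    {},
  ],
)

```text
time_s: 14.65
ee_pos: [551.7, 10.1, 218.8]
ee_rot: [178.4, 29.2, 173.3]
force: [-0.1, -0.2, -0.6]
gripper_width: 0.7
gripper_force: 0.0
```

```bash
python3 fr.py
```

```text
F_tool [ 0.3 -0.2  0.5] M_tool [-0.07  0.21  0.09]
t 14.65 d_tool [-4.17 -0.73 37.47] rotvec [ -0.93   0.48 126.08] q [  1.   3. 115.  -4.  33. -79.]
```

Request:
hand_motion(
  motion=[
    {"z": 0.002},
    {"z": 0.003},
    {"z": 0.003},
    {"z": 0.003},
    {"z": 0.003},
    {"z": 0.003},
    {"z": 0.003},
  ],
)

```text
time_s: 15.35
ee_pos: [561.6, 9.6, 202.5]
ee_rot: [178.4, 29.3, 173.2]
force: [-6.7, 1.3, 8.1]
gripper_width: 0.2
gripper_force: 5.0
```

```bash
python3 fr.py
```

```text
F_tool [  1.9   0.8 -10.4] M_tool [-0.12  0.4   0.02]
t 15.35 d_tool [-3.41 -0.86 18.4 ] rotvec [ -0.81   0.52 126.06] q [  1.   5. 116.  -4.  30. -79.]
```

Request:
hand_motion(
  motion=[
    {"z": 0.002},
    {"z": 0.002},
    {"z": 0.001},
    {},
    {},
  ],
)

```text
time_s: 15.85
ee_pos: [563.9, 9.5, 198.5]
ee_rot: [178.4, 29.3, 173.2]
force: [-6.1, 0.4, 9.6]
gripper_width: 0.4
gripper_force: 5.6
```

```bash
python3 fr.py
```

```text
F_tool [  0.7  -0.  -11.3] M_tool [-0.11  0.46  0.05]
t 15.85 d_tool [-3.39 -0.93 13.76] rotvec [ -0.79   0.52 126.07] q [  1.   6. 116.  -5.  29. -79.]
```

Scaled: 0.5 mm is 0.0005.

Request:
hand_motion(
  motion=[
    {"z": 0.0005},
    {},
    {},
  ],
)

```text
time_s: 16.15
ee_pos: [564.0, 9.5, 198.4]
ee_rot: [178.4, 29.3, 173.2]
force: [-9.9, 0.8, 12.0]
gripper_width: 0.5
gripper_force: 7.4
```

```bash
python3 fr.py
```

```text
F_tool [  2.8   0.1 -15.3] M_tool [-0.16  0.62  0.01]
t 16.15 d_tool [-3.35 -0.94 13.66] rotvec [ -0.78   0.52 126.07] q [  1.   6. 116.  -5.  29. -79.]
```

Scaled: -6 mm is -0.006, -3 mm is -0.003.

Request:
hand_motion(
  motion=[
    {"z": -0.003},
    {"z": -0.006},
    {"z": -0.008},
    {"z": -0.015},
    {"z": -0.025},
    {"z": -0.025},
    {"z": -0.025},
    {},
  ],
)

```text
time_s: 16.95
ee_pos: [512.7, 12.6, 293.7]
ee_rot: [178.3, 29.6, 173.2]
force: [-0.1, -1.0, -0.0]
gripper_width: 0.9
gripper_force: 0.0
```

Request:
hand_motion(
  motion=[
    {"z": -0.02},
    {},
    {},
    {},
    {},
  ],
)

```text
time_s: 17.45
ee_pos: [502.1, 13.0, 306.5]
ee_rot: [178.4, 29.1, 173.3]
force: [-0.7, 0.8, -0.5]
gripper_width: 0.4
gripper_force: 0.0
```

```bash
python3 - <<'E'
from geo import *
w=env.grab_frame("wrist");t=env.grab_frame("top")[100:300,150:400]
c=np.zeros((420,800,3),np.uint8); c[:320,:400]=cv2.resize(t,(400,320)); c[:,400:]=w[:,100:500]
cv2.imwrite("pics/end.png",c)
E
```

```text
(no output)
```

View pics/end.png

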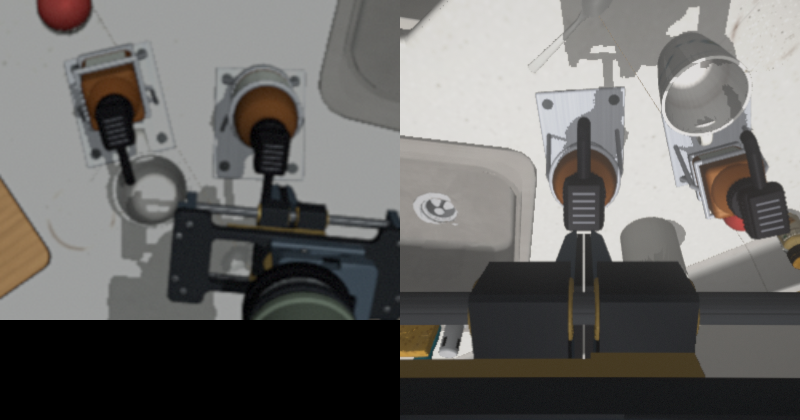

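The head is up with the spout to the front (584,200 in the wrist half). The mug, teaspoon and square pump are where they were, and the arm is clear of everything.

```bash
python3 -c "
from workcell import env
print(env.job_done())"
```

```text
the job is handed in; nothing more can be done
None
```

I turned the round bottle's pump head anticlockwise to its end stop in one grip of about 127° (2.2 rad, over the 1.5 rad you gave per grip), and it sprang up; I then pressed it fully down and let it rise twice (peak about 19 N on the first stroke, 15 N on the second), left the square pump, mug and teaspoon untouched, and handed the job in at about 17.5 s; no verdict came back.

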